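# Lock a clock movement into the test stand with its cam

## Robot

A 6-joint arm with a two-finger parallel gripper is mounted at the origin on the work surface. World frame = base frame: x ahead of the robot, y to its left, z up, the work surface at z = 0. Lengths are in mm, angles in rad, forces in N, time in s.
With the tool pointing down it reaches from about 350 to 875 mm from the base axis. Payload 4.2 kg.
Tool frame: the origin (TCP) lies midway between the tips of the shut fingers; the grasp point (between the pads) lies 19 mm behind it; z points along the fingers, y is the line along which they close (so a half turn about z gives the same grasp; the last joint's range is limited). The gripper opens to 85 mm and grips with 20 to 120 N. Pads are 22 mm wide; open, the fingers measure 114 mm over their backs; the gripper's body (76 mm by 85 mm) begins 54 mm behind the grasp point. The pads swing forward as they close: fully open they stand 13 mm farther back than shut.
Start: joints at [1.505, 0.385, 0.008, 0, -1.194, -0.259], TCP at [199.417, 592.311, 231.312] pointing down, gripper open.
Joint ranges: [-3.14, 3.14], [-1.21, 2.06], [-1.07, 1.41], [-3.16, 2.05], [-2.99, -0.16], [-3.1, 3.1]. Speed limits (rad/s): [2.79, 2.79, 3.14, 3.14, 3.14, 3.14].

## Interface

Orientations are given as a unit quaternion [x, y, z, w].
In Python, from bench import read_state, get_image, job_done gives the robot as it stands.
- The arm moves only by the tool servo_tool, never from a script. Its arguments are lists of equal length, an entry for each row: "rotation": the turn, a rotation vector about the world's x, y, z scaled (see below), a list of three; "slide": the shift along the world's x, y, z scaled (see below), a list of three; "grip": the opening, from -1 (shut) to 1 (fully open). In form: {"rotation": [[rx, ry, rz], ...], "slide": [[tx, ty, tz], ...], "grip": [grip, ...]}. A call has 1 to 8 rows; each row is the pose to reach, as a shift and turn from the pose commanded when the call began, turning the shorter way round; what a row does not reach only later rows make up. The controller multiplies each number of a shift by 0.2 m and each number of a turn by 360 degrees. A row lasts 1/8 s, in which the tool goes at most 62.5 mm and 10.7 degrees, less where a joint would pass 70% of its speed; a pose out of reach is approached as far as the arm can. A call with a number of a shift or a turn outside -1 to 1 is refused whole. A call with a gripper value outside its range is refused whole. The fingers move at their own pace and stop on an object; the grip force is fixed at half the most. Time passes only in rows, so rows that repeat a pose let the fingers close. It gives the time, the measured TCP pose, the force, the opening and the grip force at its end, in the units of the state.
- read_state(): the state, without advancing time (a new reading comes with each control period).
- get_image(name): name is "side" or "top"; returns a dict with "image" (384x512x3 uint8, red, green, blue), "depth" (384x512 float32, mm along the optical axis (not along the pixel's ray), 0 where there is no reading), "camera_matrix" (3x3 intrinsics, pixels), "rvec" (rotation vector, rad) and "tvec" (3), from world to camera coordinates, as OpenCV has them. Camera axes: x right, y down, z forward; pixel columns grow to the right and rows downward; lengths in mm; the calibration is good to about 2 mm. A picture is of the moment at which its call begins.
- job_done(): hands the job in; it is judged then, once.
The state is a dict: "clock": time; "joints": joint angles; "joint_vel": joint speeds; "joint_efforts": joint torques, N m; "position": TCP position; "ee_rot": TCP orientation; "contact_force": force on the tool from outside, world axes, zero at the start; "wrist_torque": the same for the moment, N m; "gripper_width": finger opening in mm; "grasp_force": force on a finger pad.
Only numpy, scipy, OpenCV 4.12 (cv2) and the standard library are available. Lean on these libraries where they do the work, as an engineer would, in place of code of your own. Each camera call takes 0.05 s, during which the arm holds its last target. There are 200 camera calls.

## Task

Slide the clock movement gently along the track of the test stand until its carrier just touches the orange spring stops, pressing them only lightly (less than 8 N), while the cam is still open. Then turn the red cam handle clockwise half a turn, all the way, so that the hook catches the bolt and draws the movement up tight, and let go. Leave the other things on the bench where they are.

Things in the scene. Friction and masses are not known exactly. Their poses are not given: they have to be found in the camera images.
- stand: test stand, fixed: wooden base 265 x 100, 8 thick. Origin on the bench (z = 0) under the cam axis, z up; +x: the way the movement must be pushed. Base from x = -205 to +60. Two aluminium rails (x = -205 to -82, outer faces y = +-36, tops 24.5 above the bench) guide the carrier, 1 mm play each side; lips over its edges stop it lifting or tipping
- movement: brass clock movement on a dark wooden carrier, loose in the track, 0.3 to 0.65 kg. Origin: centre of the carrier's underside, 8 above the bench; x along the track to the cam. Carrier 80 (x) x 50 x 10.5; two brass plates, outer faces 37 apart in y, x = -24 to 34, tops 73.5 above the bench. Starts with its front 20 to 57 short of the stop pads; sliding friction 0.5 to 1.6 N
- heel (a point): centre of the rear face (the face to push) of the wooden heel block on the carrier's rear end, at (-40, 0, 28) in the movement's frame; block 38 wide, 8 thick, its top 50 above the bench; axes as the movement's
- stud (a point): on the axis of the upright round steel stud, 8 across, top 34 above the bench, at the end of the flat bolt that sticks out of the carrier's front (front face at x = +40); at (85, 0, 18) in the movement's frame
- stop: housing of the spring stops, fixed at (-36, 0, 8) in the stand's frame. Its two orange pads (with a bridge over the bolt) face the carrier's front. How far they stand out varies and is not reported, so feel for them: they meet the carrier with the stud 18 to 30 from the cam axis (heel face at x = -143 to -155 in the stand's frame). Together they are stiff up to 11 N, then yield by 2 mm per N
- cam (a joint): cam lock angle, rad; grows clockwise from above. 0: open, the hook's mouth faces the track, the stud can enter. Starts at -0.3 to 0.15; end stop 3.2. From about 0.5 the spiral hook passes behind a stud that is within 33 of the axis and draws it to 16.5 from the axis at 2.7, then no further. Stays where it is let go. Turning takes 0.1 to 0.4 N m
- cam_handle (a point): centre of the cam's red bar handle, on the cam axis, 53 above the bench; bar 54 long (this point's x), 13 wide (y), 40 to 66 above the bench, white mark on its -x end. Turns with the cam; at cam angle 0 its axes are the stand's. Below it the steel hook reaches 43 from the axis, its top 34 above the bench
- jar: small clear glass jar with an aluminium lid, diameter 52, height 55; origin under its centre; bystander
- oiler: amber oil bottle, diameter 38, height 80; origin under its centre; bystander
- driver: screwdriver lying flat, 150 long; bystander
- wheel: loose brass clock wheel lying flat, diameter about 45, 5 thick with a 12 high hub; bystander
- dish: shallow round wooden dish, diameter 84, height 22; bystander
- tin: open yellow tray, 70 x 50 x 18; bystander
- weight: brass clock weight, upright cylinder, diameter 34, height 50; bystander
Mind the look-alikes: they are no part of the job. What is meant by the movement is not blue, purple or turquoise, and is the smaller of those in its own colour.

How it is judged:
By the outcome, as a careful person would: the job done as asked, in the order asked, and still so for the second after the job is handed in, with the robot touching nothing.
It also fails if it takes over 72 s, if anything falls off the work surface, if the arm or the gripper's body presses on something with over 40 N, if the wrist force passes 120 N, or if a joint passes its speed limit or range.

## Working session

There is one attempt and no reset: what is moved stays moved. The work goes in short steps, Python scripts to look and compute and a tool call to move; the robot and the scene stay as the last step left them, time stands still between calls to the robot, and variables do not carry over. Pictures are saved under pics/ and viewed, at most 10 in all, crops included, and the job is handed in when it is done.

Besides the shell and the picture viewer there is one more tool, called after "Request:" in YAML: its name, and indented under it one key for each argument. servo_tool: Moves the arm, as the interface text tells. Shifts and turns lie within -1 to 1; 1 stands for 0.2 m of shift or 360 degrees of turn. Its arguments: {"type":"object","properties":{"rotation":{"type":"array","items":{"type":"array","items":{"type":"number","minimum":-1,"maximum":1}}},"slide":{"type":"array","items":{"type":"array","items":{"type":"number","minimum":-1,"maximum":1}}},"grip":{"type":"array","items":{"type":"number"}}},"required":["rotation","slide","grip"]}

```bash
mkdir -p pics; cat > h.py <<'E'
import numpy as np, cv2
from bench import read_state, get_image, job_done
def grab(n):
    d=get_image(n); R=cv2.Rodrigues(np.array(d["rvec"],float))[0]; t=np.array(d["tvec"],float).ravel()
    K=np.array(d["camera_matrix"],float); z=d["depth"].astype(float)
    v,u=np.mgrid[:384,:512]
    c=np.stack([(u-K[0,2])/K[0,0]*z,(v-K[1,2])/K[1,1]*z,z],-1)
    P=(c-t)@R; P[z==0]=np.nan
    return d["image"],P,K,R,t
E
python3 - <<'E'
from h import *
for n in("top","side"):
    im,P,K,R,t=grab(n); np.savez(n+"0.npz",im=im,P=P,K=K,R=R,t=t)
    cv2.imwrite(f"pics/{n}0.png",cv2.resize(im[...,::-1],(800,600),interpolation=cv2.INTER_CUBIC))
    print(n,K[0,0],-R.T@t)
s=read_state();print(s)
E
```

```text
top 346.8756530355874 [398.71664085 -12.21157538 973.39631418]
side 367.68069400957637 [539.70198551 626.85478768 818.94427344]
{'clock': 0.1, 'joints': array([ 1.50460129e+00,  3.85479513e-01,  6.77431459e-03, -4.40579200e-04,
       -1.19395112e+00, -2.58602567e-01]), 'joint_vel': array([ 0.00048384, -0.00275411,  0.00317585,  0.0022503 ,  0.00117138,
        0.00027756]), 'joint_efforts': array([-4.10588646e-04, -3.93318129e+01,  1.88931119e+01,  4.19808403e+00,
       -2.58230568e-03,  3.33223966e-06]), 'position': array([199.26357319, 591.85321634, 230.3348328 ]), 'ee_rot': array([ 9.86828682e-01, -1.61766020e-01, -1.14478373e-04,  9.45364685e-04]), 'contact_force': array([ 1.00181327,  0.22988862, -0.96279895]), 'wrist_torque': array([-0.02018918, -0.00092779, -0.0205882 ]), 'grasp_force': 0.0, 'gripper_width': 85.62076665846664}
```

View pics/top0.png

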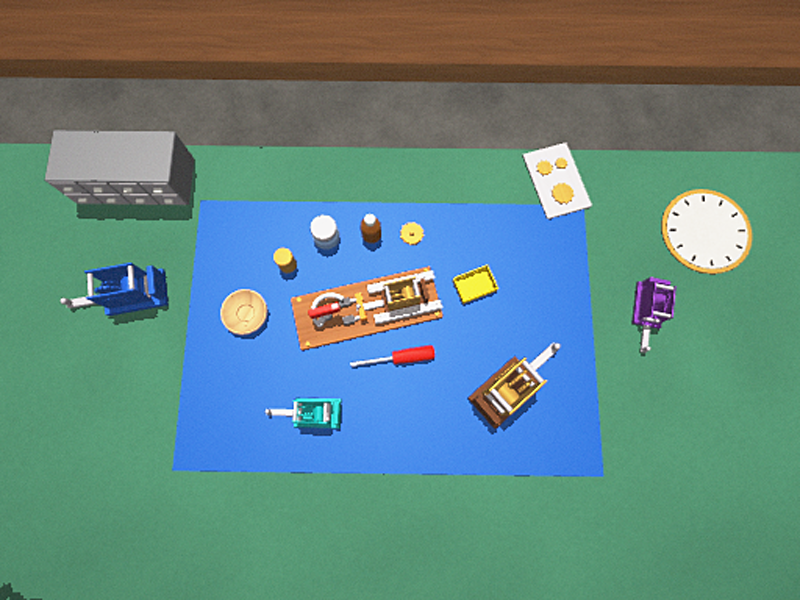

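View pics/side0.png

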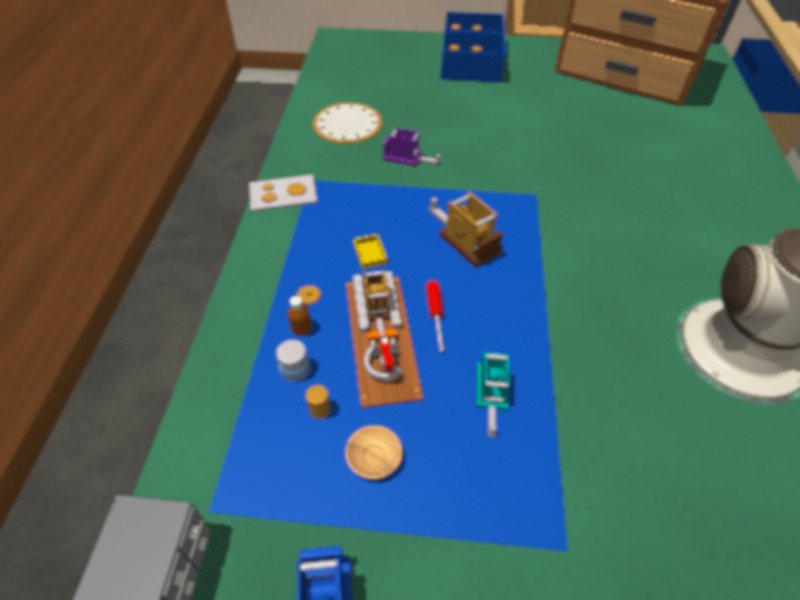

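Top view (800-px scale): the candidates are brass in the track (403,293), larger brass on dark wood (510,390), blue (125,288), turquoise (317,413) and purple (655,303). By the description it is the smaller brass one, in the track. I'll check it in a close crop.

```bash
python3 - <<'E'
from h import *
d=np.load("top0.npz");im,P=d["im"],d["P"]
r0,r1,c0,c1=165,230,180,290
cv2.imwrite("pics/crop0.png",cv2.resize(im[r0:r1,c0:c1,::-1],None,fx=7,fy=7,interpolation=cv2.INTER_CUBIC))
for n,(u,v) in dict(bl=(305,348),tl=(293,298),tr=(433,269),br=(441,318),handle=(323,311),move=(403,285),big=(520,390)).items():
    print(n,np.round(P[int(v*.64),int(u*.64)]))
hsv=cv2.cvtColor(im,cv2.COLOR_RGB2HSV)
H,S,V=hsv[...,0].astype(int),hsv[...,1],hsv[...,2]
roi=np.zeros(H.shape,bool);roi[r0:r1,c0:c1]=1
red=roi&((H<4)|(H>175))&(S>190)&(V>120)&(P[...,2]>40)
q=P[red];m=q[:,:2].mean(0);print("red",len(q),m,q[:,2].min(),q[:,2].max())
t=q[q[:,2]>58];w,v=np.linalg.eigh(np.cov(t[:,:2].T));print("top",t.mean(0),np.degrees(np.arctan2(v[1,1],v[0,1])),np.ptp((t[:,:2]-t[:,:2].mean(0))@v,axis=0))
# base outline: everything in roi non-blue with z 4..12
b=roi&(P[...,2]>4)&(P[...,2]<14)&~((H>95)&(H<130)&(S>120))
n,l,st,_=cv2.connectedComponentsWithStats((roi&(P[...,2]>4)).astype(np.uint8));k=1+st[1:,4].argmax()
q=P[(l==k)&b][:,:2].astype(np.float32);print("base",len(q),cv2.minAreaRect(q))
rl=roi&(l==k)&(S<60)&(V>140)&(P[...,2]>15)&(P[...,2]<30)
q=P[rl];print("rails",len(q),cv2.minAreaRect(q[:,:2].astype(np.float32)))
E
```

```text
bl [544. 152.   7.]
tl [636. 180.   9.]
tr [696. -79.   1.]
br [604. -93.  -1.]
handle [598. 116.  64.]
move [654. -20.  42.]
big [ 472. -222.   42.]
red 36 [597.72522291 118.23514731] 54.02488773862883 67.51890935739793
top [597.95048979 118.57933035  63.83441392] 107.46557401645467 [13.04768223 51.28437879]
base 1793 ((620.1982421875, 44.73384094238281), (102.21448516845703, 265.0726013183594), 14.48496150970459)
rails 467 ((625.6192016601562, 25.030738830566406), (72.61463928222656, 224.0755615234375), 13.904380798339844)
```

View pics/crop0.png

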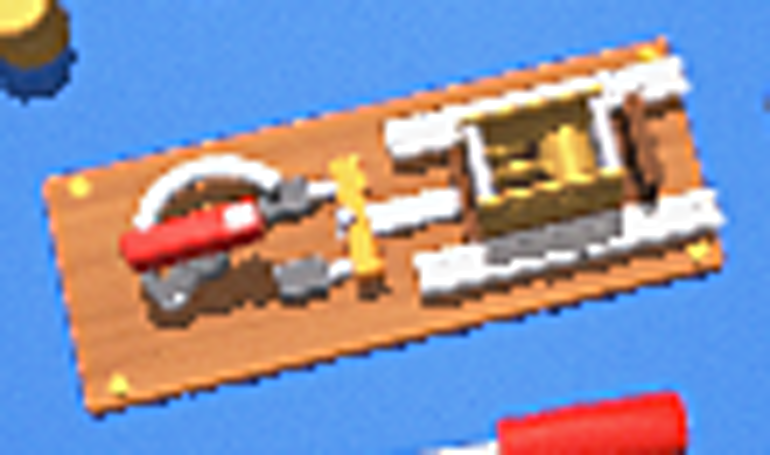

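The crop shows the small brass movement in the rails (crop ~550,150), the orange stops (360,215), and the red handle with its white mark toward the track (240,215), so the choice holds. Next I'll refine the poses with both cameras.

```bash
python3 - <<'E'
from h import *
O=np.array([601.,115.]);a=np.radians(104.4);ex=np.array([np.cos(a),np.sin(a)]);ey=np.array([-ex[1],ex[0]])
for n in("top","side"):
    d=np.load(n+"0.npz");im,P=d["im"],d["P"]
    X=(P[...,:2]-O)@ex;Y=(P[...,:2]-O)@ey;Z=P[...,2]
    hsv=cv2.cvtColor(im,cv2.COLOR_RGB2HSV);H,S,V=hsv[...,0].astype(int),hsv[...,1],hsv[...,2]
    st=(X>-230)&(X<75)&(abs(Y)<60)
    m=st&(Z>4)&(Z<14)&~((H>95)&(H<130)&(S>120))
    r=cv2.minAreaRect(np.stack([X[m],Y[m]],1).astype(np.float32));print(n,"base",np.round(r[0],1),np.round(r[1],1),r[2])
    m=st&(abs(X)<40)&(abs(Y)<20)&(Z>55)
    r=cv2.minAreaRect(np.stack([X[m],Y[m]],1).astype(np.float32));print("handle",m.sum(),np.round(r[0],1),np.round(r[1],1),r[2],np.median(Z[m]))
    for nm,m in dict(heel=st&(Z>44)&(Z<53)&(X<-140),plates=st&(Z>66)&(X<-60),orange=st&(H>8)&(H<20)&(S>200)&(X>-90)&(X<-40)&(Z>16),rail=st&(X<-60)&(Z>21)&(Z<28)&(S<60)).items():
        if m.sum():print(nm,m.sum(),"x",np.round(np.percentile(X[m],[2,50,98]),1),"y",np.round(np.percentile(Y[m],[2,50,98]),1),"z",np.round(np.median(Z[m]),1))
    # bystanders near the cam
    m=(Z>15)&(abs(X)<150)&(abs(Y)<160)&(abs(Y)>55);
    nb,l,s,c=cv2.connectedComponentsWithStats(m.astype(np.uint8))
    for k in range(1,nb):
        if s[k,4]>15:print("  obj",np.round([np.median(X[l==k]),np.median(Y[l==k]),Z[l==k].max()]))
E
```

```text
top base [-72.8  -1.1] [265.1 102.2] 0.08494829386472702
handle 105 [-0.6 -1.9] [53.2 13.8] 1.628182291984558 64.8103023202838
heel 108 x [-183.4 -155.8 -141.1] y [-17.6  -2.   17.9] z 50.1
plates 129 x [-166.5 -135.7 -111.1] y [-19.3   0.7  17.6] z 70.8
orange 5 x [-68.6 -65.2 -60. ] y [11.7 22.4 22.7] z 22.1
rail 348 x [-203.5 -141.6  -84.3] y [-36.4  22.7  34.8] z 24.2
  obj [-113. -130.   84.]
  obj [ -31. -141.   58.]
  obj [  50. -113.   54.]
  obj [126. -74.  25.]
  obj [-123.  104.   28.]
  obj [ 54. 151.  68.]
side base [-71.5   0.3] [ 99.8 266.2] 89.62854766845703
handle 108 [ 1.8 -0.2] [54.3 12.8] 2.1920151710510254 63.88246202161147
heel 55 x [-176.9 -148.6 -140.3] y [-17.1   0.9  14.4] z 47.2
plates 88 x [-164.8 -132.6 -109.6] y [-17.6   3.   18.8] z 70.0
orange 54 x [-68.6 -60.6 -56.1] y [-23.    7.   22.6] z 25.4
rail 302 x [-200.9 -129.2  -82.3] y [-34.4 -17.1  35.6] z 23.0
  obj [-121.  103.   27.]
  obj [-104. -136.   81.]
  obj [ -18. -145.   57.]
  obj [ 67. 149.  67.]
  obj [  60. -115.   52.]
  obj [124. -72.  23.]
```

Request:
servo_tool:
  rotation:
    - [0, 0, -0.01]
    - [0, 0, -0.02]
    - [0, 0, -0.03]
    - [0, 0, -0.04]
    - [0, 0, -0.04]
  slide:
    - [0.1, -0.2, 0]
    - [0.25, -0.45, 0]
    - [0.42, -0.7, 0]
    - [0.57, -0.9, 0]
    - [0.57, -0.9, 0]
  grip: [-1, -1, -1, -1, -1]

```text
clock: 0.72
position: [314.6, 409.5, 231.3]
ee_rot: [0.958, -0.286, -0.0, 0.0]
contact_force: [-0.5, -0.0, -0.5]
gripper_width: -0.2
grasp_force: 0.0
```

Request:
servo_tool:
  rotation:
    - [0, 0, -0.01]
    - [0, 0, -0.02]
    - [0, 0, -0.03]
    - [0, 0, -0.04]
    - [0, 0, -0.04]
  slide:
    - [0.15, -0.23, 0]
    - [0.3, -0.46, 0]
    - [0.44, -0.7, 0]
    - [0.58, -0.9, 0]
    - [0.58, -0.9, 0]
  grip: [-1, -1, -1, -1, -1]

```text
clock: 1.35
position: [430.3, 230.6, 230.9]
ee_rot: [0.915, -0.404, -0.0, 0.0]
contact_force: [-0.7, -0.1, -0.5]
gripper_width: 0.0
grasp_force: 0.0
```

Request:
servo_tool:
  rotation:
    - [0, 0, -0.01]
    - [0, 0, -0.02]
    - [0, 0, -0.03]
    - [0, 0, -0.04]
    - [0, 0, -0.04]
  slide:
    - [0.15, -0.23, 0]
    - [0.3, -0.46, 0]
    - [0.44, -0.7, 0]
    - [0.58, -0.9, 0]
    - [0.58, -0.9, 0]
  grip: [-1, -1, -1, -1, -1]

```text
clock: 1.98
position: [546.6, 51.4, 230.4]
ee_rot: [0.857, -0.515, -0.0, 0.0]
contact_force: [-0.6, 0.7, -0.4]
gripper_width: -0.1
grasp_force: 0.0
```

Request:
servo_tool:
  rotation:
    - [0, 0, -0.01]
    - [0, 0, -0.02]
    - [0, 0, -0.03]
    - [0, 0, -0.0383]
    - [0, 0, -0.0383]
  slide:
    - [0.15, -0.2, -0.1]
    - [0.3, -0.4, -0.2]
    - [0.44, -0.6, -0.3]
    - [0.56, -0.773, -0.4]
    - [0.56, -0.773, -0.4]
  grip: [-1, -1, -1, -1, -1]

```text
clock: 2.6
position: [657.2, -102.3, 147.8]
ee_rot: [0.79, -0.613, -0.002, 0.002]
contact_force: [0.6, -0.0, 0.3]
gripper_width: 0.2
grasp_force: 0.0
```

Request:
servo_tool:
  rotation:
    - [0, 0, 0]
    - [0, 0, 0]
    - [0, 0, 0]
    - [0, 0, 0]
    - [0, 0, 0]
    - [0, 0, 0]
  slide:
    - [0, 0, -0.15]
    - [0, 0, -0.3]
    - [0, 0, -0.45]
    - [0, 0, -0.596]
    - [0, 0, -0.596]
    - [0, 0, -0.596]
  grip: [-1, -1, -1, -1, -1, -1]

```text
clock: 3.35
position: [658.5, -100.9, 33.8]
ee_rot: [0.791, -0.612, 0.001, -0.001]
contact_force: [-0.4, 0.6, 0.8]
gripper_width: 0.1
grasp_force: 0.0
```

```bash
python3 - <<'E'
from h import *
im=[cv2.resize(grab(n)[0][...,::-1][a:b,c:d],(790,h),interpolation=cv2.INTER_CUBIC) for n,a,b,c,d,h in (("top",150,240,170,350,290),("side",150,260,180,320,300))]
cv2.imwrite("pics/pre.png",np.vstack([im[0],im[1]]))
s=read_state();print(s["position"],s["contact_force"],s["joints"])
E
```

```text
[ 658.68647359 -101.51850077   34.24282649] [-0.2698565   0.03002545 -0.62117054] [ 8.93523644e-02  6.33011935e-01 -1.06164554e-01  4.12410642e-04
 -8.28078650e-01  1.63126887e-01]
```

View pics/pre.png

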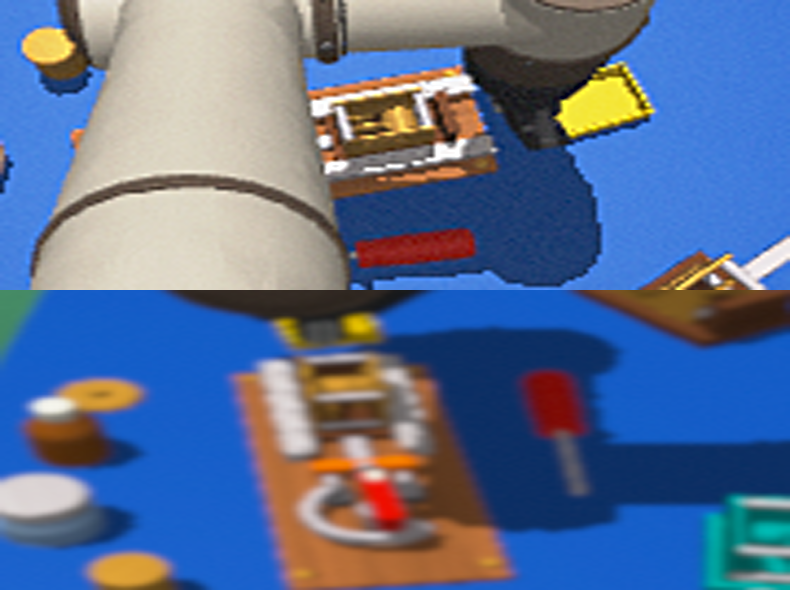

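The top crop shows the shut gripper at (535,120), in line behind the heel, and the side crop agrees. Now I'll push along the track in small steps.

Request:
servo_tool:
  rotation:
    - [0, 0, 0]
    - [0, 0, 0]
    - [0, 0, 0]
    - [0, 0, 0]
    - [0, 0, 0]
    - [0, 0, 0]
    - [0, 0, 0]
  slide:
    - [-0.005, 0.0194, 0]
    - [-0.01, 0.0387, 0]
    - [-0.015, 0.0581, 0]
    - [-0.02, 0.0775, 0]
    - [-0.025, 0.0968, 0]
    - [-0.03, 0.1162, 0]
    - [-0.03, 0.1162, 0]
  grip: [-1, -1, -1, -1, -1, -1, -1]

```text
clock: 4.32
position: [651.4, -78.7, 32.1]
ee_rot: [0.79, -0.613, -0.0, 0.0]
contact_force: [0.3, 0.6, 0.1]
gripper_width: -0.1
grasp_force: 0.0
```

Request:
servo_tool:
  rotation:
    - [0, 0, 0]
    - [0, 0, 0]
    - [0, 0, 0]
    - [0, 0, 0]
    - [0, 0, 0]
    - [0, 0, 0]
    - [0, 0, 0]
    - [0, 0, 0]
  slide:
    - [-0.003, 0.0121, 0]
    - [-0.006, 0.0242, 0]
    - [-0.009, 0.0363, 0]
    - [-0.012, 0.0484, 0]
    - [-0.0155, 0.0605, 0]
    - [-0.0186, 0.0726, 0]
    - [-0.0217, 0.0847, 0]
    - [-0.0217, 0.0847, 0]
  grip: [-1, -1, -1, -1, -1, -1, -1, -1]

```text
clock: 5.32
position: [647.0, -61.8, 32.1]
ee_rot: [0.79, -0.613, -0.0, -0.0]
contact_force: [0.4, 0.2, 0.1]
gripper_width: -0.1
grasp_force: 0.0
```

```bash
cat >> h.py <<'E'
O=np.array([601.55,115.66]);a=np.radians(104.4);ex=np.array([np.cos(a),np.sin(a)]);ey=np.array([-ex[1],ex[0]])
def look():
    for n in("top","side"):
        im,P,*_=grab(n)
        X=(P[...,:2]-O)@ex;Y=(P[...,:2]-O)@ey;Z=P[...,2]
        hsv=cv2.cvtColor(im,cv2.COLOR_RGB2HSV);H,S,V=hsv[...,0].astype(int),hsv[...,1],hsv[...,2]
        st=(X>-230)&(X<75)&(abs(Y)<60)
        br=st&(H>12)&(H<32)&(S>90)&(X<-60)&(abs(Y)<22)&(Z>60)&(Z<76)
        og=st&(H>8)&(H<20)&(S>200)&(X>-90)&(X<-40)&(Z>16)&(Z<36)
        rd=st&(np.hypot(X,Y)<32)&(Z>50)&(Z<70)
        for k,m in dict(brass=br,orange=og,handle=rd).items():
            if m.sum()>3:
                r=cv2.minAreaRect(np.stack([X[m],Y[m]],1).astype(np.float32))
                print(n,k,m.sum(),np.round(np.percentile(X[m],[1,50,99]),1),np.round(np.median(Y[m]),1), [np.round(q,1) for q in r] if k=="handle" else "")
    s=read_state();p=s["position"];print("tcp",p.round(1),"st",round((p[:2]-O)@ex,1),round((p[:2]-O)@ey,1),"F along",round(s["contact_force"][:2]@ex,2),"j",s["joints"].round(2),s["clock"])
E
python3 -c "
from h import *
look()"
```

```text
top brass 94 [-152.7 -120.5  -97.4] 7.0 
top orange 5 [-69.1 -68.3 -60.4] 22.9 
side brass 50 [-146.7 -116.6  -95.8] 7.5 
side orange 68 [-69.4 -61.4 -56.4] 0.4 
side handle 115 [-25.2   5.3  27.1] 0.1 [array([1. , 0.4]), array([53.2, 13.2]), np.float64(2.7)]
tcp [647.1 -61.9  32.2] st -183.3 0.0 F along 0.53 j [ 0.15  0.61 -0.15 -0.   -0.81  0.1 ] 5.425
```

Request:
servo_tool:
  rotation:
    - [0, 0, 0]
    - [0, 0, 0]
    - [0, 0, 0]
    - [0, 0, 0]
    - [0, 0, 0]
    - [0, 0, 0]
    - [0, 0, 0]
    - [0, 0, 0]
  slide:
    - [-0.0025, 0.0097, 0]
    - [-0.005, 0.0194, 0]
    - [-0.0075, 0.029, 0]
    - [-0.01, 0.0387, 0]
    - [-0.0124, 0.0484, 0]
    - [-0.0143, 0.0557, 0]
    - [-0.0155, 0.0605, 0]
    - [-0.0155, 0.0605, 0]
  grip: [-1, -1, -1, -1, -1, -1, -1, -1]

```text
clock: 6.42
position: [643.9, -49.8, 32.1]
ee_rot: [0.79, -0.613, -0.0, -0.0]
contact_force: [-0.4, 1.0, -0.1]
gripper_width: -0.1
grasp_force: 0.1
```

```bash
python3 -c "
from h import *
look()"
```

```text
top brass 101 [-141.3 -110.8  -86.2] 7.5 
top orange 7 [-69.1 -68.3 -60.4] 23.1 
top handle 13 [-27.9 -25.5 -22.4] 1.4 [array([-26.3,  -1.6]), array([12.3,  4.9]), np.float64(74.5)]
side brass 59 [-139.3 -105.7  -82.7] 15.3 
side orange 76 [-78.4 -61.9 -56.2] -0.6 
side handle 115 [-24.8   3.5  27.5] -0.1 [array([1. , 0.5]), array([53.3, 13.2]), np.float64(2.7)]
tcp [643.9 -49.8  32. ] st -170.8 0.2 F along -0.75 j [ 0.17  0.61 -0.16 -0.   -0.8   0.08] 6.525
```

Request:
servo_tool:
  rotation:
    - [0, 0, 0]
    - [0, 0, 0]
    - [0, 0, 0]
    - [0, 0, 0]
  slide:
    - [-0.0006, 0.0024, 0]
    - [-0.0012, 0.0048, 0]
    - [-0.0019, 0.0073, 0]
    - [-0.0019, 0.0073, 0]
  grip: [-1, -1, -1, -1]

```text
clock: 7.02
position: [643.5, -48.5, 32.0]
ee_rot: [0.79, -0.613, -0.0, 0.0]
contact_force: [-0.3, -0.6, 0.4]
gripper_width: -0.1
grasp_force: 0.3
```

Request:
servo_tool:
  rotation:
    - [0, 0, 0]
    - [0, 0, 0]
    - [0, 0, 0]
    - [0, 0, 0]
  slide:
    - [-0.0006, 0.0024, 0]
    - [-0.0012, 0.0048, 0]
    - [-0.0019, 0.0073, 0]
    - [-0.0019, 0.0073, 0]
  grip: [-1, -1, -1, -1]

```text
clock: 7.52
position: [643.2, -47.0, 32.2]
ee_rot: [0.79, -0.613, -0.0, -0.0]
contact_force: [-0.3, -0.9, 0.7]
gripper_width: -0.1
grasp_force: 0.2
```

Request:
servo_tool:
  rotation:
    - [0, 0, 0]
    - [0, 0, 0]
    - [0, 0, 0]
  slide:
    - [-0.0006, 0.0024, 0]
    - [-0.0012, 0.0048, 0]
    - [-0.0012, 0.0048, 0]
  grip: [-1, -1, -1]

```text
clock: 7.9
position: [643.0, -46.0, 32.1]
ee_rot: [0.79, -0.613, 0.0, -0.0]
contact_force: [-0.1, -0.7, -0.4]
gripper_width: -0.2
grasp_force: 0.3
```

Request:
servo_tool:
  rotation:
    - [0, 0, 0]
    - [0, 0, 0]
    - [0, 0, 0]
  slide:
    - [-0.0006, 0.0024, 0]
    - [-0.0012, 0.0048, 0]
    - [-0.0012, 0.0048, 0]
  grip: [-1, -1, -1]

```text
clock: 8.28
position: [642.7, -45.1, 32.1]
ee_rot: [0.79, -0.613, 0.0, -0.0]
contact_force: [0.1, -0.6, -0.5]
gripper_width: 0.2
grasp_force: 0.3
```

Request:
servo_tool:
  rotation:
    - [0, 0, 0]
    - [0, 0, 0]
    - [0, 0, 0]
  slide:
    - [-0.0003, 0.0012, 0]
    - [-0.0006, 0.0024, 0]
    - [-0.0006, 0.0024, 0]
  grip: [-1, -1, -1]

```text
clock: 8.65
position: [642.7, -44.7, 32.2]
ee_rot: [0.79, -0.613, 0.0, -0.0]
contact_force: [-0.9, -1.5, 0.2]
gripper_width: 0.4
grasp_force: 0.4
```

Request:
servo_tool:
  rotation:
    - [0, 0, 0]
    - [0, 0, 0]
    - [0, 0, 0]
  slide:
    - [-0.0003, 0.0012, 0]
    - [-0.0006, 0.0024, 0]
    - [-0.0006, 0.0024, 0]
  grip: [-1, -1, -1]

```text
clock: 9.02
position: [642.5, -44.2, 32.1]
ee_rot: [0.79, -0.613, 0.0, -0.0]
contact_force: [0.2, -1.0, 0.0]
gripper_width: -0.1
grasp_force: 0.4
```

Request:
servo_tool:
  rotation:
    - [0, 0, 0]
    - [0, 0, 0]
    - [0, 0, 0]
  slide:
    - [-0.0003, 0.0012, 0]
    - [-0.0006, 0.0024, 0]
    - [-0.0006, 0.0024, 0]
  grip: [-1, -1, -1]

```text
clock: 9.4
position: [642.4, -43.7, 32.1]
ee_rot: [0.79, -0.613, -0.0, 0.0]
contact_force: [1.0, -0.0, -0.6]
gripper_width: 0.2
grasp_force: 0.4
```

Request:
servo_tool:
  rotation:
    - [0, 0, 0]
    - [0, 0, 0]
    - [0, 0, 0]
  slide:
    - [-0.0003, 0.0012, 0]
    - [-0.0006, 0.0024, 0]
    - [-0.0006, 0.0024, 0]
  grip: [-1, -1, -1]

```text
clock: 9.78
position: [642.3, -43.2, 32.1]
ee_rot: [0.79, -0.613, 0.0, -0.0]
contact_force: [-0.4, -1.8, -0.3]
gripper_width: 0.2
grasp_force: 0.4
```

Request:
servo_tool:
  rotation:
    - [0, 0, 0]
    - [0, 0, 0]
    - [0, 0, 0]
  slide:
    - [-0.0003, 0.0012, 0]
    - [-0.0006, 0.0024, 0]
    - [-0.0006, 0.0024, 0]
  grip: [-1, -1, -1]

```text
clock: 10.15
position: [642.1, -42.7, 32.1]
ee_rot: [0.79, -0.613, -0.0, 0.0]
contact_force: [-0.2, -1.0, -0.3]
gripper_width: -0.2
grasp_force: 0.4
```

Request:
servo_tool:
  rotation:
    - [0, 0, 0]
    - [0, 0, 0]
    - [0, 0, 0]
  slide:
    - [-0.0003, 0.0012, 0]
    - [-0.0006, 0.0024, 0]
    - [-0.0006, 0.0024, 0]
  grip: [-1, -1, -1]

```text
clock: 10.52
position: [642.0, -42.3, 32.1]
ee_rot: [0.79, -0.613, -0.0, 0.0]
contact_force: [0.5, -0.6, 0.6]
gripper_width: -0.0
grasp_force: 0.4
```

Request:
servo_tool:
  rotation:
    - [0, 0, 0]
    - [0, 0, 0]
    - [0, 0, 0]
  slide:
    - [-0.0003, 0.0012, 0]
    - [-0.0006, 0.0024, 0]
    - [-0.0006, 0.0024, 0]
  grip: [-1, -1, -1]

```text
clock: 10.9
position: [641.9, -41.9, 32.1]
ee_rot: [0.79, -0.613, 0.0, 0.0]
contact_force: [-0.4, -1.5, 0.1]
gripper_width: 0.1
grasp_force: 0.8
```

```bash
python3 -c "
from h import *
look()
im=grab('side')[0][...,::-1]
cv2.imwrite('pics/gap.png',cv2.resize(im[170:250,215:280],None,fx=7,fy=7,interpolation=cv2.INTER_CUBIC))"
```

```text
top brass 96 [-132.9 -102.3  -78.1] 15.4 
top orange 8 [-76.3 -69.7 -60.4] 19.2 
top handle 35 [-27.7 -19.7 -11.7] 1.3 [array([-19.6,  -0.9]), array([16.6, 13.1]), np.float64(0.5)]
side brass 58 [-128.9  -99.6  -74.5] 7.0 
side orange 80 [-76.4 -62.  -56.3] 0.6 
side handle 117 [-24.8   5.   27.5] -0.1 [array([1.2, 0.3]), array([53.8, 12.8]), np.float64(2.2)]
tcp [641.9 -41.9  32.1] st -162.7 0.1 F along -1.47 j [ 0.19  0.61 -0.17  0.   -0.8   0.07] 11.0
```

View pics/gap.png

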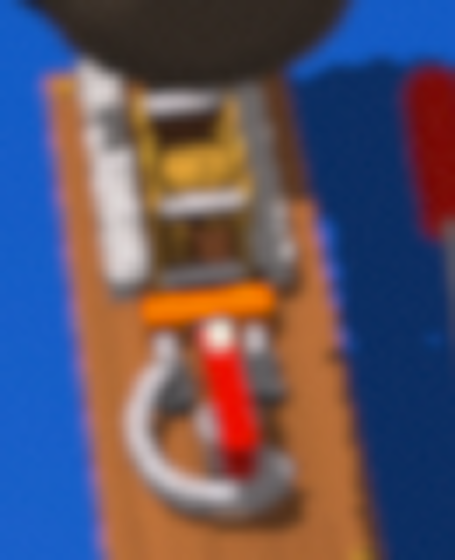

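The picture shows the carrier's front near or at the orange pads (205,303) and the hook open. Force is still about 1.5 N, so I'll take finer steps.

Request:
servo_tool:
  rotation:
    - [0, 0, 0]
    - [0, 0, 0]
    - [0, 0, 0]
  slide:
    - [-0.0002, 0.0007, 0]
    - [-0.0004, 0.0015, 0]
    - [-0.0004, 0.0015, 0]
  grip: [-1, -1, -1]

```text
clock: 11.42
position: [641.8, -41.8, 32.1]
ee_rot: [0.79, -0.613, 0.0, 0.0]
contact_force: [0.4, -3.8, -1.0]
gripper_width: -0.3
grasp_force: 1.8
```

```bash
python3 -c "
from h import *
f=[]
for i in range(6):
    get_image('side');s=read_state();f.append(s['contact_force'][:2]@ex)
print(np.round(f,2),np.mean(f),s['position'],s['grasp_force'])"
```

```text
[-3.85 -4.6  -3.09 -3.76 -5.66 -4.58] -4.258378473206973 [641.73866802 -41.81234953  32.13084226] 2.377371322363615
```

Contact is felt: about 4 N including friction, and the step was taken up as force. Next I'll back off, rise, and go over to the handle, turning the wrist ccw by about 182° so that joint 6 has room for the clockwise half turn.

Request:
servo_tool:
  rotation:
    - [0, 0, 0]
    - [0, 0, 0]
    - [0, 0, 0]
    - [0, 0, 0.02]
    - [0, 0, 0.04]
    - [0, 0, 0.06]
    - [0, 0, 0.08]
    - [0, 0, 0.08]
  slide:
    - [0.006, -0.0242, 0]
    - [0.02, -0.0775, 0]
    - [0.0375, -0.145, 0]
    - [0.0375, -0.145, 0.15]
    - [0.0375, -0.145, 0.3]
    - [0.0375, -0.145, 0.45]
    - [0.0375, -0.145, 0.6]
    - [0.0375, -0.145, 0.6]
  grip: [-1, -1, -1, -1, -1, -0.06, -0.06, -0.06]

```text
clock: 12.72
position: [651.2, -71.1, 155.3]
ee_rot: [0.918, -0.397, 0.003, -0.002]
contact_force: [0.9, 0.7, -0.7]
gripper_width: 40.3
grasp_force: 0.0
```

Request:
servo_tool:
  rotation:
    - [0, 0, 0.027]
    - [0, 0, 0.054]
    - [0, 0, 0.081]
    - [0, 0, 0.108]
    - [0, 0, 0.135]
    - [0, 0, 0.162]
    - [0, 0, 0.189]
    - [0, 0, 0.213]
  slide:
    - [-0.015, 0.06, 0]
    - [-0.03, 0.12, 0]
    - [-0.045, 0.18, 0]
    - [-0.06, 0.24, 0]
    - [-0.075, 0.3, 0]
    - [-0.09, 0.36, 0]
    - [-0.11, 0.43, 0]
    - [-0.12, 0.47, 0]
  grip: [-0.06, -0.06, -0.06, -0.06, -0.06, -0.06, -0.06, -0.06]

```text
clock: 13.72
position: [624.7, 23.6, 150.8]
ee_rot: [0.966, 0.26, -0.001, -0.0]
contact_force: [-0.0, -1.0, -0.3]
gripper_width: 40.1
grasp_force: 0.0
```

Request:
servo_tool:
  rotation:
    - [0, 0, 0.027]
    - [0, 0, 0.054]
    - [0, 0, 0.081]
    - [0, 0, 0.108]
    - [0, 0, 0.135]
    - [0, 0, 0.162]
    - [0, 0, 0.189]
    - [0, 0, 0.213]
  slide:
    - [-0.015, 0.06, 0]
    - [-0.03, 0.12, 0]
    - [-0.045, 0.18, 0]
    - [-0.06, 0.24, 0]
    - [-0.075, 0.3, 0]
    - [-0.09, 0.36, 0]
    - [-0.11, 0.42, 0]
    - [-0.1185, 0.461, 0]
  grip: [-0.06, -0.06, -0.06, -0.06, -0.06, -0.06, -0.06, -0.06]

```text
clock: 14.72
position: [601.0, 115.6, 150.8]
ee_rot: [0.596, 0.803, -0.001, -0.001]
contact_force: [0.5, -0.4, 0.2]
gripper_width: 39.9
grasp_force: 0.0
```

```bash
python3 -c "
from h import *
look()
s=read_state();print(s['ee_rot'],s['gripper_width'],s['joints'])
for n,c in (('top',(165,235,170,300)),('side',(170,260,205,285))):
    im=grab(n)[0][...,::-1]
    cv2.imwrite('pics/h_%s.png'%n,cv2.resize(im[c[0]:c[1],c[2]:c[3]],None,fx=6,fy=6,interpolation=cv2.INTER_CUBIC))"
```

```text
top brass 94 [-133.1 -102.7  -78.1] 15.6 
top orange 7 [-76.1 -68.9 -60.4] 22.9 
top handle 54 [-27.7 -15.5  -3.1] 0.6 [array([-15.3,  -1.1]), array([25.1, 13. ]), np.float64(0.4)]
side brass 23 [-113.   -93.4  -74.6] 17.4 
side orange 81 [-76.5 -62.1 -56.5] -0.2 
side handle 114 [-24.5   4.6  27.2] -0.2 [array([1.3, 0.5]), array([52.9, 13.3]), np.float64(2.1)]
tcp [601.1 115.9 151. ] st 0.3 0.3 F along -0.02 j [ 0.45  0.43 -0.13 -0.   -1.01  2.98] 14.825
[ 5.98161424e-01  8.01375120e-01 -6.57671372e-04 -6.28310502e-04] 39.84858127295057 [ 4.54231760e-01  4.29321504e-01 -1.34728524e-01 -6.09104867e-04
 -1.00849099e+00  2.97607206e+00]
```

View pics/h_side.png

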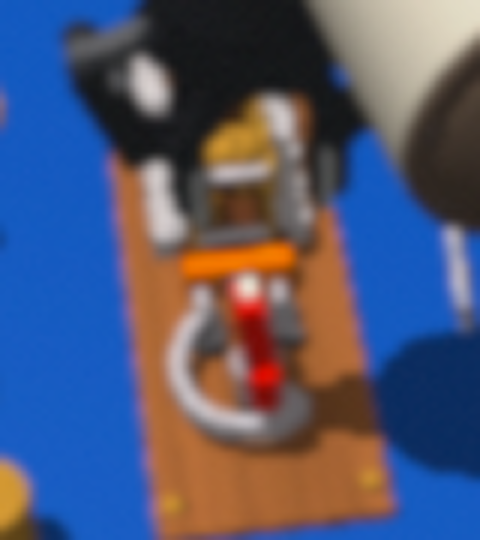

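The side crop shows the gripper above, the movement at the stops and the handle open (mark at (248,288)). Pose numbers agree within about 1 mm, so I'll descend and grip.

Request:
servo_tool:
  rotation:
    - [0, 0, 0]
    - [0, 0, 0]
    - [0, 0, 0]
    - [0, 0, 0]
    - [0, 0, 0]
    - [0, 0, 0]
    - [0, 0, 0]
  slide:
    - [0, 0, -0.12]
    - [0, 0, -0.24]
    - [0, 0, -0.36]
    - [0, 0, -0.45]
    - [0, 0, -0.52]
    - [0, 0, -0.55]
    - [0, 0, -0.55]
  grip: [-0.06, -0.06, -0.06, -0.06, -0.06, -0.06, -0.06]

```text
clock: 15.8
position: [601.7, 115.5, 42.0]
ee_rot: [0.598, 0.801, -0.0, -0.0]
contact_force: [0.0, -0.8, 0.1]
gripper_width: 40.4
grasp_force: 0.0
```

Request:
servo_tool:
  rotation:
    - [0, 0, 0]
    - [0, 0, 0]
    - [0, 0, 0]
    - [0, 0, 0]
    - [0, 0, 0]
    - [0, 0, 0]
  slide:
    - [0, 0, 0]
    - [0, 0, 0]
    - [0, 0, 0]
    - [0, 0, 0]
    - [0, 0, 0]
    - [0, 0, 0]
  grip: [-0.4, -0.6, -0.7, -0.8, -1, -1]

```text
clock: 16.55
position: [602.7, 116.2, 43.1]
ee_rot: [0.598, 0.802, 0.001, 0.001]
contact_force: [2.3, 1.1, 4.9]
gripper_width: 11.6
grasp_force: 60.5
```

```bash
python3 -c "
from h import *
s=read_state();print(s['position'],s['contact_force'],s['wrist_torque'],s['gripper_width'],s['grasp_force'])"
```

```text
[602.73904297 116.16668345  43.13490922] [2.29415476 1.13047176 4.93252294] [ 0.26977012 -0.46859524 -0.1174514 ] 11.639845574349104 60.53897202014923
```

Request:
servo_tool:
  rotation:
    - [0, 0, 0]
    - [0, 0, -0.02]
    - [0, 0, -0.04]
    - [0, 0, -0.06]
    - [0, 0, -0.08]
    - [0, 0, -0.1]
    - [0, 0, -0.12]
    - [0, 0, -0.12]
  slide:
    - [0.005, 0.003, 0.006]
    - [0.005, 0.003, 0.006]
    - [0.005, 0.003, 0.006]
    - [0.005, 0.003, 0.006]
    - [0.005, 0.003, 0.006]
    - [0.005, 0.003, 0.006]
    - [0.005, 0.003, 0.006]
    - [0.005, 0.003, 0.006]
  grip: [-1, -1, -1, -1, -1, -1, -1, -1]

```text
clock: 17.55
position: [604.4, 116.1, 43.2]
ee_rot: [0.851, 0.525, 0.001, 0.001]
contact_force: [7.0, -1.2, -1.6]
gripper_width: 11.5
grasp_force: 59.7
```

```bash
python3 -c "
from h import *
look()
s=read_state();print(s['position'],s['contact_force'],s['wrist_torque'],s['gripper_width'],s['grasp_force'])"
```

```text
top brass 95 [-133.2 -102.4  -77.7] 7.2 
top orange 6 [-70.3 -67.3 -60.4] 22.8 
top handle 51 [-23.7 -12.3  11.1] 12.0 [array([-5.7, 10.4]), array([15.5, 36.6]), np.float64(82.4)]
side handle 113 [-6.5 14.7 22.9] -8.1 [array([ 6.6, -3.2]), array([30.8, 39. ]), np.float64(14.3)]
tcp [604.4 116.   43.2] st -0.3 -2.9 F along -3.67 j [ 0.45  0.55 -0.24  0.   -0.78  2.22] 17.65
[604.43011805 116.0433524   43.16229027] [ 7.6645063  -1.82537776 -1.36753456] [-0.61993388 -1.89286271 -0.06863711] 11.836666725853823 59.667545557022095
```

The handle is turning. The sideways drift fits a grip offset of 2.3 mm along the bar (axis near (603.4,114.0)), so I'll follow that circle for the rest.

Request:
servo_tool:
  rotation:
    - [0, 0, 0]
    - [0, 0, -0.026]
    - [0, 0, -0.052]
    - [0, 0, -0.078]
    - [0, 0, -0.104]
    - [0, 0, -0.13]
    - [0, 0, -0.156]
    - [0, 0, -0.18]
  slide:
    - [0.009, -0.001, 0]
    - [0.01, -0.002, 0]
    - [0.012, -0.004, 0]
    - [0.013, -0.005, 0]
    - [0.014, -0.007, 0]
    - [0.015, -0.009, 0]
    - [0.015, -0.01, 0]
    - [0.015, -0.012, 0]
  grip: [-1, -1, -1, -1, -1, -1, -1, -1]

```text
clock: 18.65
position: [605.9, 113.7, 43.2]
ee_rot: [1.0, -0.014, 0.0, 0.0]
contact_force: [3.1, -0.8, 0.7]
gripper_width: 11.7
grasp_force: 60.1
```

```bash
python3 -c "
from h import *
look()
s=read_state();print(s['position'],s['contact_force'],s['wrist_torque'],s['gripper_width'],s['grasp_force'],s['ee_rot'])"
```

```text
top brass 89 [-131.   -99.9  -77.3] 15.7 
top orange 7 [-86.6 -69.2 -60.4] -3.2 
top handle 55 [-19.3   0.9  10.6] 14.8 [array([-4.5, 14.6]), array([33.3, 19.2]), np.float64(8.8)]
side orange 10 [-66.6 -58.8 -55.5] -21.0 
side handle 78 [-10.3   9.6  19.7] 12.4 [array([ 7. , -1.2]), array([52.6, 26.2]), np.float64(77.1)]
tcp [605.8 113.7  43.1] st -3.0 -3.6 F along -1.51 j [ 0.45  0.56 -0.23  0.   -0.78  1.1 ] 18.75
[605.80749418 113.69921867  43.14811883] [ 3.47692898 -0.66275439  0.47903041] [-0.32165762 -1.02024213 -0.02924045] 11.844707240437906 59.906426668167114 [ 9.99924613e-01 -1.22773295e-02  8.62863449e-05  1.64613256e-04]
```

Request:
servo_tool:
  rotation:
    - [0, 0, -0.024]
    - [0, 0, -0.048]
    - [0, 0, -0.072]
    - [0, 0, -0.096]
    - [0, 0, -0.12]
    - [0, 0, -0.144]
    - [0, 0, -0.168]
    - [0, 0, -0.18]
  slide:
    - [0.001, -0.001, 0]
    - [0.001, -0.003, 0]
    - [0.001, -0.005, 0]
    - [0, -0.006, 0]
    - [-0.001, -0.008, 0]
    - [-0.003, -0.009, 0]
    - [-0.005, -0.01, 0]
    - [-0.006, -0.01, 0]
  grip: [-1, -1, -1, -1, -1, -1, -1, -1]

```text
clock: 19.75
position: [604.4, 111.6, 43.2]
ee_rot: [0.838, -0.546, 0.0, 0.0]
contact_force: [2.5, -1.9, 1.1]
gripper_width: 12.0
grasp_force: 60.0
```

Request:
servo_tool:
  rotation:
    - [0, 0, -0.01]
    - [0, 0, -0.018]
    - [0, 0, -0.018]
  slide:
    - [0, 0, 0]
    - [-0.001, -0.001, 0]
    - [-0.001, -0.001, 0]
  grip: [-1, -1, -1]

```text
clock: 20.12
position: [604.1, 111.4, 43.1]
ee_rot: [0.806, -0.592, -0.0, 0.0]
contact_force: [2.7, -1.1, 0.9]
gripper_width: 11.7
grasp_force: 60.0
```

```bash
python3 -c "
from h import *
look()
s=read_state();print(s['position'],s['contact_force'],s['wrist_torque'],s['gripper_width'],s['grasp_force'],s['ee_rot'],2*np.degrees(np.arctan2(s['ee_rot'][1],s['ee_rot'][0])))"
```

```text
top brass 93 [-124.8  -92.3  -69.7] 8.2 
top handle 18 [-27.9 -22.8  23.7] 3.5 [array([-3.1,  6.9]), array([52.5, 12.3]), np.float64(10.9)]
side orange 7 [-58.4 -56.7 -51.8] 6.3 
side handle 146 [-23.8   6.9  28. ] 0.3 [array([3. , 0.4]), array([46.4, 32.9]), np.float64(31.4)]
tcp [604.1 111.5  43.2] st -4.7 -1.4 F along -2.02 j [ 0.45  0.55 -0.24  0.   -0.78 -0.14] 20.225
[604.07792436 111.46506251  43.15309894] [ 3.22950429 -1.25981081  0.51325245] [-0.42629466 -0.86992955  0.07635472] 11.87867147073014 59.97623920440674 [ 8.05841097e-01 -5.92131784e-01 -1.01427956e-04  2.56950959e-04] -72.61686806750869
```

Request:
servo_tool:
  rotation:
    - [0, 0, -0.004]
    - [0, 0, -0.008]
    - [0, 0, -0.008]
  slide:
    - [0, 0, 0]
    - [-0.001, -0.001, 0]
    - [-0.001, -0.001, 0]
  grip: [-1, -1, -1]

```text
clock: 20.6
position: [604.0, 111.4, 43.2]
ee_rot: [0.79, -0.613, -0.0, 0.0]
contact_force: [3.5, -2.0, 0.8]
gripper_width: 11.7
grasp_force: 59.8
```

```bash
python3 -c "
from h import *
s=read_state();print(s['position'],s['contact_force'],s['wrist_torque'],s['joint_efforts'][5],2*np.degrees(np.arctan2(s['ee_rot'][1],s['ee_rot'][0])))"
```

```text
[603.95579559 111.40742282  43.16791168] [ 3.49729425 -2.02934105  0.79846196] [-0.44303244 -1.00891619  0.0321853 ] -0.04235820611938834 -75.6195643299465
```

The cam is at about 182°, in effect at its end. Now I'll let go and rise.

Request:
servo_tool:
  rotation:
    - [0, 0, 0]
    - [0, 0, 0]
    - [0, 0, 0]
    - [0, 0, 0]
    - [0, 0, 0]
  slide:
    - [0.001, -0.001, 0]
    - [0.001, -0.001, 0]
    - [0.001, -0.001, 0]
    - [0.001, -0.001, 0]
    - [0.001, -0.001, 0]
  grip: [-0.5, -0.3, -0.1, -0.06, -0.06]

```text
clock: 21.22
position: [604.1, 111.3, 43.3]
ee_rot: [0.79, -0.613, -0.0, 0.0]
contact_force: [0.1, -0.0, -1.2]
gripper_width: 40.0
grasp_force: 0.0
```

Request:
servo_tool:
  rotation:
    - [0, 0, 0]
    - [0, 0, 0]
    - [0, 0, 0]
    - [0, 0, 0]
    - [0, 0, 0]
    - [0, 0, 0]
    - [0, 0, 0]
  slide:
    - [0, 0, 0.05]
    - [0, 0, 0.15]
    - [0, 0, 0.3]
    - [0, 0, 0.5]
    - [0, 0, 0.7]
    - [0, 0, 0.9]
    - [0, 0, 0.9]
  grip: [-0.06, -0.06, -0.06, -0.06, -0.06, -0.06, -0.06]

```text
clock: 22.1
position: [606.2, 111.8, 228.6]
ee_rot: [0.79, -0.613, 0.003, -0.004]
contact_force: [-0.3, 0.2, -0.6]
gripper_width: 40.4
grasp_force: 0.0
```

Request:
servo_tool:
  rotation:
    - [0, 0, 0]
    - [0, 0, 0]
    - [0, 0, 0]
    - [0, 0, 0]
    - [0, 0, 0]
    - [0, 0, 0]
  slide:
    - [-0.2, 0, 0.1]
    - [-0.4, 0, 0.2]
    - [-0.6, 0, 0.3]
    - [-0.8, 0, 0.3]
    - [-0.9, 0, 0.3]
    - [-0.9, 0, 0.3]
  grip: [-0.06, -0.06, -0.06, -0.06, -0.06, -0.06]

```text
clock: 22.85
position: [423.0, 111.0, 283.7]
ee_rot: [0.791, -0.612, -0.0, -0.0]
contact_force: [-0.1, -0.2, 0.1]
gripper_width: 40.4
grasp_force: 0.0
```

```bash
python3 -c "
from h import *
look()
im=[cv2.resize(grab(n)[0][...,::-1][a:b,c:d],(790,h),interpolation=cv2.INTER_CUBIC) for n,a,b,c,d,h in (('top',150,240,170,350,290),('side',150,260,180,320,300))]
cv2.imwrite('pics/end.png',np.vstack(im))"
```

```text
top brass 102 [-124.6  -93.1  -69.7] 15.8 
top orange 6 [-80.6 -62.9 -55.3] 14.1 
top handle 116 [-27.5  -1.   25.3] 0.8 [array([-1. , -0.8]), array([13.3, 53.9]), np.float64(89.6)]
side brass 50 [-121.4  -86.8  -66.7] 6.1 
side orange 83 [-69.2 -55.7 -48.8] 1.1 
side handle 114 [-25.2   4.8  28.1] -0.0 [array([0.8, 0.3]), array([13.1, 54.8]), np.float64(89.4)]
tcp [424.4 111.3 283.4] st 39.9 172.6 F along -0.44 j [ 0.63  0.02 -0.33  0.   -1.22 -0.38] 22.95
```

View pics/end.png

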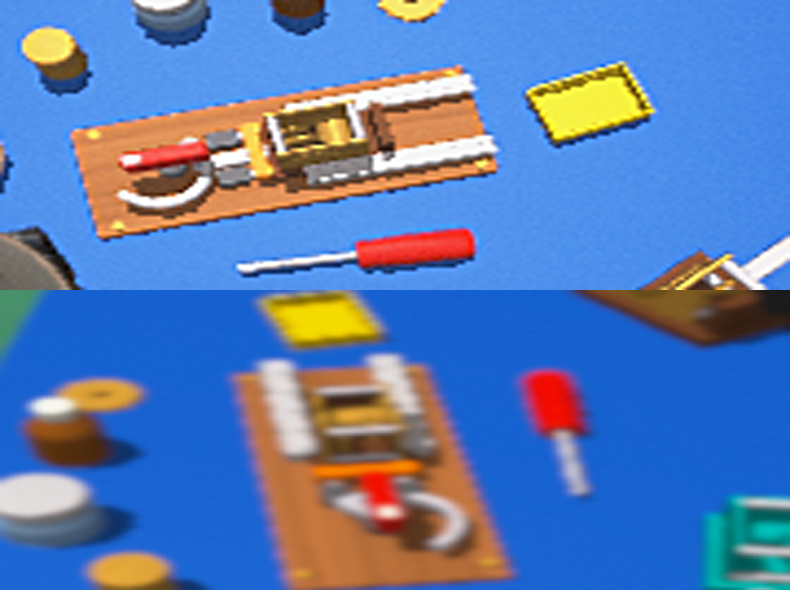

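The end crop shows the white mark at the far end (crop top (125,160), side (388,515)), the movement drawn up about 8 mm against the stops, and the bystanders where they were. I'm handing it in.

```bash
python3 -c "
from bench import job_done
print(job_done())"
```

```text
the job is handed in; nothing more can be done
None
```

The job is handed in, at about 23 s on the clock: the carrier met the spring stops at about 4 N with the cam open, then the handle went clockwise about 180° (3.15 to 3.18 rad of the 3.2 end stop), drawing the movement up about 8 mm, and the arm let go clear of everything with the bystanders unmoved.

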